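# Turn the flow-cell block in its jaw holder and hold the lamp lever at the third notch

## Robot

A 7-joint arm with a two-finger parallel gripper is mounted at the origin on the work surface. World frame = base frame: x ahead of the robot, y to its left, z up, the work surface at z = 0. Lengths are in m, angles in rad, forces in N, time in s.
With the tool pointing down it reaches from about 0.425 to 1.025 m from the base axis. Payload 3.6 kg.
Tool frame: the origin (TCP) lies at the very end of the fingers, on their centre line; the grasp point (between the pads) lies 19 mm behind it (ctrl.pinch_z is the distance from the TCP to the grasp point, in m); y points along the fingers, z is the direction in which the jaws open and shut, and the axes are right-handed (so a half turn about y gives the same grasp; the last joint's range is limited). The gripper opens to 85 mm and grips with 20 to 120 N. Pads are 22 mm wide; open, the fingers measure 114 mm over their backs; the gripper's body (76 mm by 85 mm) begins 54 mm behind the grasp point. The pads swing forward as they close: fully open they stand 13 mm farther back than shut.
Start: joints at [-1.218, 0.591, 0.048, 1.609, -0.033, 0.943, -0.034], TCP at [0.313, 0.654, 0.231] pointing down, gripper open.
Joint ranges: [-2.69, 2.69], [-0.47, 2.24], [-1.27, 1.36], [0.19, 2.51], [-1.53, 4.68], [0.08, 2.07], [-3.09, 3.09]. Speed limits (rad/s): [2.57, 2.57, 3.14, 3.14, 3.14, 3.14, 3.14].

## Interface

Orientations are given as a 3x3 rotation matrix whose columns are the frame's x, y, z axes.
In Python, from rig import monitor, vision, workorder, ctrl gives the robot as it stands. The module is installed in compiled form; this text tells all that it offers.
- The arm moves only by the shell command python3 -m handwheel 'ROWS'. ROWS is JSON, a list that holds one entry, the list of rows, each a list of 5 numbers: the shift along the tool's x, y, z in cm, then the turn about the tool's y in rad, then the closure, from 0 (fully open) to 1 (shut). A call has 1 to 20 rows; each row is the pose to reach, as a shift and turn from the pose commanded when the call began, along the tool's axes at that moment; what a row does not reach only later rows make up. A row lasts 1/8 s, in which the tool goes at most 62.5 mm and 10.7 degrees, less where a joint would pass 70% of its speed; a pose out of reach is approached as far as the arm can. A call with a gripper value outside its range is refused whole. The fingers move at their own pace and stop on an object; the grip force is fixed at half the most. Time passes only in rows, so rows that repeat a pose let the fingers close. It gives the time, the measured TCP pose, the force and the opening at its end, in the units of the state.
- monitor.get_state(): the state, without advancing time (a new reading comes with each control period).
- vision.camera(name): name is "scene" or "top"; returns (picture, depth): 400x640x3 uint8, red, green, blue; 400x640 float32, m along the optical axis (not along the pixel's ray), 0 where there is no reading.
- vision.calibration(name): a dict with "K" (3x3 intrinsics, pixels), "cam_to_world" (4x4, takes a point from camera to world coordinates). Camera axes: x right, y down, z forward; pixel columns grow to the right and rows downward; lengths in m; the calibration is good to about 2 mm. A picture is of the moment at which its call begins. calibration takes no time and is no camera call.
- workorder.hand_in(): hands the job in, once; it reports no verdict.
The state is a dict: "clock": time; "joints": joint angles; "joint_velocities": joint speeds; "tau": joint torques, N m; "tcp_pos": TCP position; "tool_rot": TCP orientation; "wrist_force": force on the tool from outside, world axes, zero at the start; "wrist_torque": the same for the moment, N m; "gripper_width": opening from 0.0 (shut) to 1.0 (fully open).
Only numpy, scipy, OpenCV 4.12 (cv2) and the standard library are available. Lean on these libraries where they do the work, as an engineer would, in place of code of your own. Each camera call takes 0.05 s, during which the arm holds its last target.

## Task

The lamp should shine on the glass window of the white block: turn the block a quarter turn in its slide-jaw holder so that the round window looks squarely at the lamp, with the block again upright on the base in the middle of the jaws and the sliding jaw snugly shut on it. Then press the spring-return lever of the switch panel down past its first two detents to the third, short of the bottom stop, and finish while holding it down there. Leave the other things lying about where they are.

Things in the scene. Friction and masses are not known exactly. Their poses are not given: they have to be found in the camera images.
- holder: Fixed lamp stand with slide-jaw holder; base plate 12 mm thick, x -65 to 150, y -65 to 105 mm. Origin: on the shelf (z=0) under the middle of the block's seat. +x points level from the seat to the lamp, a grey housing 45 x 90 mm, 96 mm high, front face at x=100. Steel jaws 50 mm long (x), tops 42 mm over the shelf: fixed jaw's face at y=-20, sliding jaw on the +y side.
- jaw (a joint): Sliding jaw's opening in m, along the holder's +y: 0 = touches the 40 mm block set against the fixed jaw, 0.032 = fully open. Stays where left; about 3 N of friction. Starts practically shut on the block (0.5 to 1.5 mm).
- jaw_post (a point): Centre of the top of the sliding jaw's black upright grip post, 16 x 16 mm, square to the holder; top 75 mm over the shelf, free from 23 mm up. Its middle is 42 mm outward (holder +y) from the sliding jaw's clamping face, so at holder y = 62 mm + jaw opening, x = 0; it moves with the jaw.
- block: Loose white plastic flow-cell block, 40 x 40 mm in plan, 80 mm tall, about 0.25 kg, upright on the holder's base (underside 12 mm over the shelf), rising 50 mm above the jaws. Origin: centre of its underside; z up; +x points out of the window side. Starts with +x along the holder's -y (window side at the fixed jaw); must end with +x along the holder's +x.
- window (a point): Centre of the block's round glass window, 28 mm across with a dark rim, 57 mm above the block's underside, on the face 20 mm from the block's axis (block +x).
- panel: Fixed aluminium switch panel box, 60 mm deep (x), 180 mm wide (y), 125 mm high. Origin: on the shelf surface under the middle of the box. Its front, with four small steel toggles (fixed), faces -x of the panel, which points away from the robot (turned up to 0.3 rad); the black lever paddle sticks out of a vertical slot in the front.
- paddle: Black lever paddle, level, 45 mm out from the panel (x from -85 to -40 of the panel frame), 44 mm wide (y from -2 to +42), 10 mm thick. This body's origin and axes coincide with the panel's when the lever is at rest and sink with it.
- paddle_top (a point): Centre of the paddle's upper face, where to press straight down: 62.5 mm in front of the panel's origin (-x) and 20 mm to its +y; 120 mm over the shelf at rest, sinks with the lever.
- lever (a joint): Lever travel downward in m: 0 at rest, detents at 0.012, 0.024 and 0.036 (third), bottom stop 0.046. A spring returns it to 0 when let go; pressing takes 2 to 9 N, rising between detents and easing into each; about 6.5 N holds it at the third. Dark marks beside the slot show rest (short) and the three detents.
- cone: Clear plastic feeding cone, 64 mm across its mouth, 50 mm high, standing in front of the holder: leave it.
- suction_cup: Black suction cup, 42 mm across, 22 mm high, lying in front of the panel: leave it.
- driftwood: Brown ceramic driftwood replica, about 150 x 40 mm, 68 mm high: leave it.
- jar: Small closed glass jar, 48 mm across, 60 mm high: leave it.
- food_tin: Round food tin, 68 mm across, 70 mm high: leave it.
- dropper: Small amber bottle, 36 mm across, 85 mm high: leave it.
- scraper: Flat scraper, 200 mm long, lying: leave it.

How it is judged:
On the way, in this order (a step that is already met when the one before it is completed fails the run):
1. the block stands in the shut jaws with its window towards the lamp (angle between the x axis of block and the x axis of holder, either way round below 0.12 rad and x of window in the frame of holder above 0.01 m and x of block in the frame of holder between -0.008 and 0.008 m and y of block in the frame of holder between -0.004 and 0.004 m and height (world z) of block below 0.0145 m and angle between block's own z axis and vertical below 0.06 rad and value of joint jaw below 0.003 m), for 0.3 s.
2. the lever is pressed down to the third detent and held (value of joint lever between 0.0315 and 0.0405 m and (contact force between paddle and the fingers above 1 N or contact force between paddle and the arm above 1 N)), for 0.5 s.
At the end, for the whole second after the job is handed in: Block upright on the base (2.5 mm, 0.06 rad), window to the lamp within 0.12 rad, within 8 mm of the seat's middle along the jaws and 4 mm across, jaw shut to 3 mm; the robot presses the lever with over 1 N, 31.5 to 40.5 mm down (third detent +-4.5 mm); bystanders moved under 30 mm (all of step 1 and all of step 2); the arm keeps its last pose, push and grip.
It fails at once if one of the other things lying about is moved more than 30 mm (distance of any of cone, suction_cup, driftwood, jar, food_tin, dropper, scraper from where it was at the start of the episode above 0.03 m).
It also fails if it takes over 67 s, if anything falls off the work surface, if the arm or the gripper's body presses on something with over 40 N, if the wrist force passes 120 N, or if a joint passes its speed limit or range.

## Working session

There is one attempt and no reset: what is moved stays moved. The work goes in short steps, Python scripts to look and compute and a shell command to move; the robot and the scene stay as the last step left them, time stands still between calls to the robot, and variables do not carry over. Pictures are saved under pics/ and viewed, and the job is handed in when it is done.

```bash
mkdir -p pics
python3 - <<'E'
from rig import monitor, vision, workorder, ctrl
import cv2,numpy as np
np.set_printoptions(precision=4,suppress=True)
s=monitor.get_state()
for k,v in s.items(): print(k,v)
print(ctrl.pinch_z)
for n in("scene","top"):
    p,d=vision.camera(n); c=vision.calibration(n)
    cv2.imwrite(f"pics/{n}0.png",p[:,:,::-1]); np.savez(f"pics/{n}0.npz",p=p,d=d,**c); print(c)
E
```

```text
clock 0.0
joints [-1.2185  0.5921  0.0483  1.6099 -0.0333  0.9427 -0.0337]
joint_velocities [ 0.0001  0.0001 -0.0002 -0.0005 -0.0017 -0.0004  0.0008]
tau [  0.0004 -54.8696   1.5472 -19.8129   0.0095   0.0088   0.    ]
tcp_pos [0.3122 0.6534 0.2301]
tool_rot [[ 0.9023 -0.0009  0.4311]
 [-0.4311 -0.0021  0.9023]
 [ 0.0001 -1.     -0.0023]]
wrist_force [ 0.2788 -0.3922 -0.2113]
wrist_torque [-0.0022  0.0123 -0.0271]
gripper_width 0.9994637350775413
0.0187
{'K': array([[510.6113,   0.    , 321.0448],
       [  0.    , 510.6113, 199.2264],
       [  0.    ,   0.    ,   1.    ]]), 'cam_to_world': array([[-0.77  ,  0.5397, -0.3404,  1.1208],
       [ 0.638 ,  0.6531, -0.4079,  0.6104],
       [ 0.0022, -0.5313, -0.8472,  1.3843],
       [ 0.    ,  0.    ,  0.    ,  1.    ]])}
{'K': array([[400.9767,   0.    , 321.5016],
       [  0.    , 400.9767, 200.3366],
       [  0.    ,   0.    ,   1.    ]]), 'cam_to_world': array([[ 0.1336, -0.9699,  0.2038,  0.3787],
       [-0.991 , -0.1315,  0.0237, -0.0103],
       [ 0.0038, -0.2051, -0.9787,  1.2209],
       [ 0.    ,  0.    ,  0.    ,  1.    ]])}
```

View pics/scene0.png

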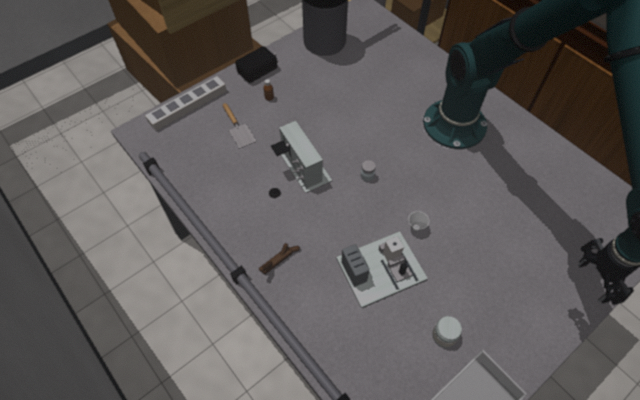

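View pics/top0.png

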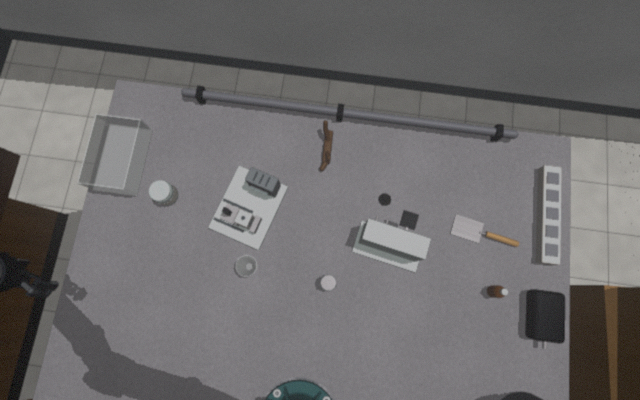

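The scene view shows the holder near pixel (382,268) and the panel near (303,157). In the top view the holder is near (245,208) and the panel near (393,243). I'll enlarge both.

```bash
cat > h.py <<'E'
import numpy as np,cv2
np.set_printoptions(precision=4,suppress=True)
def load(f):
    z=np.load(f); return z['p'],z['d'],z['K'],z['cam_to_world']
def ray(K,T,u,v,z):
    d=T[:3,:3]@np.linalg.inv(K)@np.array([u,v,1.]); t=(z-T[2,3])/d[2]; return T[:3,3]+t*d
def cloud(d,K,T):
    v,u=np.mgrid[:d.shape[0],:d.shape[1]]
    P=np.stack([(u-K[0,2])/K[0,0]*d,(v-K[1,2])/K[1,1]*d,d],-1)
    return P@T[:3,:3].T+T[:3,3]
def proj(K,T,p):
    q=K@(T[:3,:3].T@(np.asarray(p)-T[:3,3])); return q[:2]/q[2]
def crop(p,u0,u1,v0,v1,s,f):
    cv2.imwrite(f,cv2.resize(p[v0:v1,u0:u1,::-1],None,fx=s,fy=s,interpolation=cv2.INTER_CUBIC))
E
python3 - <<'E'
from h import *
p,d,K,T=load('pics/top0.npz'); crop(p,200,300,160,255,6,'pics/t_h.png'); crop(p,340,440,180,280,6,'pics/t_p.png')
p,d,K,T=load('pics/scene0.npz'); crop(p,330,435,225,310,7,'pics/s_h.png'); crop(p,260,340,110,200,6,'pics/s_p.png')
E
```

```text
(no output)
```

View pics/t_h.png

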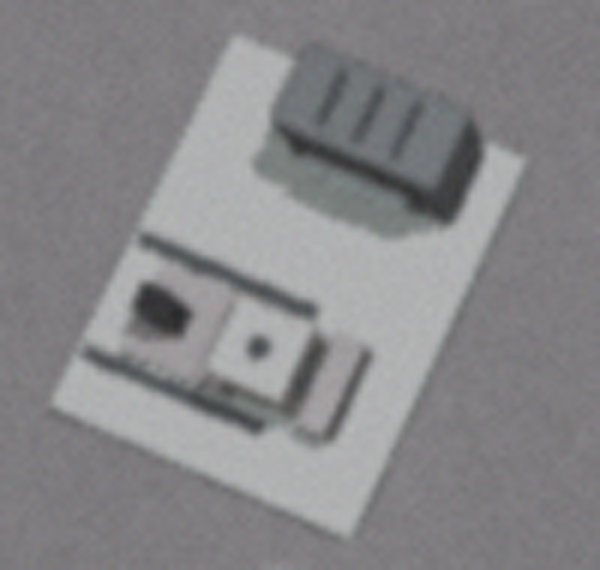

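View pics/t_p.png

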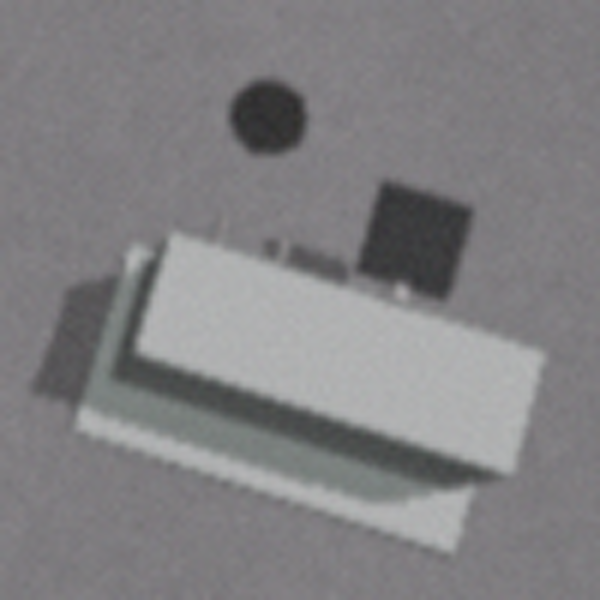

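View pics/s_h.png

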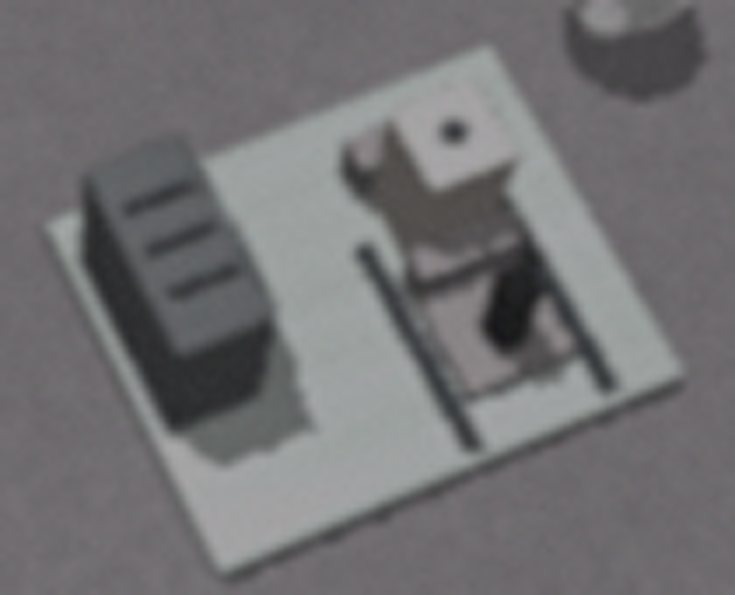

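View pics/s_p.png

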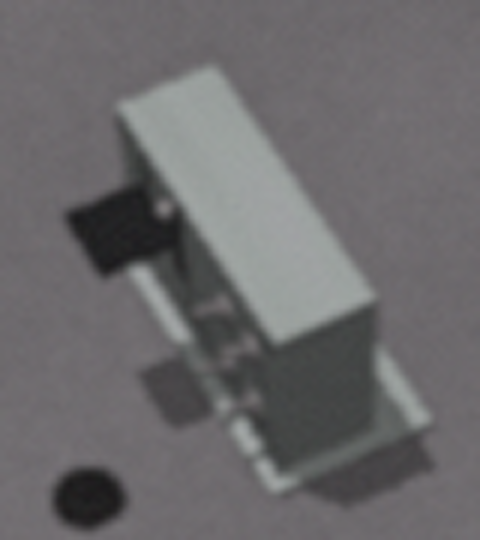

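The crops show:
- **Holder plate corners:** top-crop pixels (238,33), (525,155), (350,537) and (52,405).
- **Block top hole:** (260,348).
- **Jaw post:** black, at (160,305).
- **Panel top and paddle:** the panel top is the bright quadrilateral, and the paddle is the black square at (415,235).

Next I'll compute world poses from these.

Run:
```python
from h import *
src=[[-.065,-.065],[.15,-.065],[.15,.105],[-.065,.105]]
def fit(src,dst):
    src=np.array(src);dst=np.array(dst)[:,:2]
    a=src-src.mean(0);b=dst-dst.mean(0)
    th=np.arctan2((a[:,0]*b[:,1]-a[:,1]*b[:,0]).sum(),(a*b).sum())
    R=np.array([[np.cos(th),-np.sin(th)],[np.sin(th),np.cos(th)]])
    t=dst.mean(0)-R@src.mean(0); print('th',th,'t',t,'res mm',((dst-(src@R.T+t))*1e3).round(1).tolist()); return th,R,t
for n,cs,o,s in(('top',[(350,537),(525,155),(238,33),(52,405)],(200,160),6),('scene',[(488,45),(45,228),(225,578),(683,378)],(330,225),7)):
    p,d,K,T=load(f'pics/{n}0.npz')
    # pixel centre convention of resize
    g=lambda q:((q[0]+.5)/s+o[0]-.5,(q[1]+.5)/s+o[1]-.5)
    W=[ray(K,T,*g(c),.012) for c in cs]
    th,R,t=fit(src,W)
    # block top, post top
    for nm,q,z in (('blockhole',dict(top=(260,347),scene=(454,131))[n],.092),('post',dict(top=(160,305),scene=(522,245))[n],.075)):
        w=ray(K,T,*g(q),z); print(nm,w,'holder',R.T@(w[:2]-t))
    C=cloud(d,K,T); print('hole depth pt',C[int(g(q)[1]),int(g(q)[0])])
ps=[[-.03,-.09],[-.03,.09],[.03,.09],[.03,-.09]]
for n,cs,o,s in(('top',[(172,233),(545,352),(513,472),(135,355)],(340,180),6),('scene',[(277,345),(118,103),(212,66),(378,298)],(260,110),6)):
    p,d,K,T=load(f'pics/{n}0.npz')
    g=lambda q:((q[0]+.5)/s+o[0]-.5,(q[1]+.5)/s+o[1]-.5)
    th,R,t=fit(ps,[ray(K,T,*g(c),.125) for c in cs])
    print('paddletop',R@[-.0625,.02]+t)
# others
for n in('top','scene'):
    p,d,K,T=load(f'pics/{n}0.npz')
    C=cloud(d,K,T)
    for nm,q in dict(top=dict(cone=(246,267),jar=(328,283),tin=(161,192),cup=(385,199),wood=(327,147)),scene=dict(cone=(419,224),jar=(369,170),tin=(448,332)))[n].items():
        print(n,nm,C[q[1],q[0]])
```

```text
th -0.27472600693416577 t [0.536  0.2316] res mm [[0.8, 1.5], [0.2, 2.8], [-1.2, -2.4], [0.1, -1.9]]
blockhole [0.5344 0.2322 0.092 ] holder [-0.0017  0.0002]
post [0.5506 0.2873 0.075 ] holder [-0.0011  0.0576]
hole depth pt [0.5513 0.2876 0.0776]
th -0.27133137257681905 t [0.5381 0.2358] res mm [[0.2, -0.5], [-0.8, 0.8], [-1.5, 0.3], [2.1, -0.7]]
blockhole [0.5352 0.2343 0.092 ] holder [-0.0024 -0.0023]
post [0.5422 0.2839 0.075 ] holder [-0.0089  0.0474]
hole depth pt [0.5258 0.2736 0.04  ]
th 2.9671823340282595 t [ 0.5291 -0.2012] res mm [[-0.6, -1.1], [-1.2, 1.2], [1.7, 0.9], [0.2, -1.0]]
paddletop [ 0.5872 -0.2317]
th 2.9615929643731413 t [ 0.5321 -0.1973] res mm [[-0.6, 0.2], [-2.2, -0.2], [2.4, 0.7], [0.3, -0.7]]
paddletop [ 0.59   -0.2282]
top cone [0.3996 0.2155 0.0061]
top jar [ 0.3855 -0.0324  0.0632]
top tin [0.5794 0.4877 0.0722]
top cup [ 0.6588 -0.1734  0.021 ]
top wood [0.7999 0.0244 0.0235]
scene cone [0.3944 0.2113 0.0122]
scene jar [ 0.4035 -0.0126  0.0641]
scene tin [0.5987 0.5045 0.0711]
```

```bash
cat >> h.py <<'E'
HT=np.array([.537,.2337]);HTH=-.273
HR=np.array([[np.cos(HTH),-np.sin(HTH)],[np.sin(HTH),np.cos(HTH)]])
def hw(x,y,z): return np.r_[HT+HR@[x,y],z]
def go(p,yawz=None):
    "shift cm + turn from measured pose to tcp world p, tool z yaw"
    from rig import monitor
    s=monitor.get_state();R=np.array(s['tool_rot']);dp=R.T@(np.array(p)-s['tcp_pos'])*100
    y=np.arctan2(R[1,2],R[0,2]); t=None if yawz is None else -((yawz-y+np.pi)%(2*np.pi)-np.pi)
    print('now',np.array(s['tcp_pos']),'holder',HR.T@(s['tcp_pos'][:2]-HT),'yawz',round(y,4),'-> shift',dp.round(2),'turn',t)
E
python3 - <<'E'
from h import *
go(hw(0,.063,.16),HTH); go(hw(0,.063,.037),HTH)
E
```

```text
now [0.3123 0.6535 0.2302] holder [-0.3296  0.3436] yawz 1.1251 -> shift [ 37.29   7.07 -21.97] turn 1.3980501100279117
now [0.3123 0.6535 0.2302] holder [-0.3296  0.3436] yawz 1.1251 -> shift [ 37.29  19.37 -21.94] turn 1.3980501100279117
```

```bash
python3 -m handwheel '[[[5,1,-3,0.18,0],[10,2,-6,0.36,0],[15,3,-9,0.54,0],[20,4,-12,0.72,0],[25,5,-15,0.9,0],[30,6,-18,1.08,0],[34,7.07,-20,1.26,0],[37.29,7.07,-21.97,1.398,0],[37.29,7.07,-21.97,1.398,0],[37.29,7.07,-21.97,1.398,0],[37.29,7.07,-21.97,1.398,0],[37.29,7.07,-21.97,1.398,0]]]'
python3 - <<'E'
from h import *
from rig import vision
go(hw(0,.063,.037),HTH)
for n in("scene","top"):
    p,d=vision.camera(n); c=vision.calibration(n); np.savez(f"pics/{n}1.npz",p=p,d=d,**c)
    u,v=np.round(proj(c['K'],c['cam_to_world'],hw(0,.03,.06))).astype(int); print(u,v); crop(p,u-50,u+50,v-45,v+45,6,f'pics/{n}1.png')
E
```

```text
clock: 1.6
tcp_pos: [0.5535, 0.2965, 0.1606]
tool_rot: [[-0.267, -0.0, 0.964], [-0.964, 0.001, -0.267], [-0.0, -1.0, -0.001]]
wrist_force: [0.1, 0.2, -0.0]
gripper_width: 1.002
now [0.5535 0.2965 0.1606] holder [-0.001  0.065] yawz -0.2704 -> shift [ 0.2  12.36  0.11] turn 0.002557987119075733
397 257
235 214
```

View pics/scene1.png

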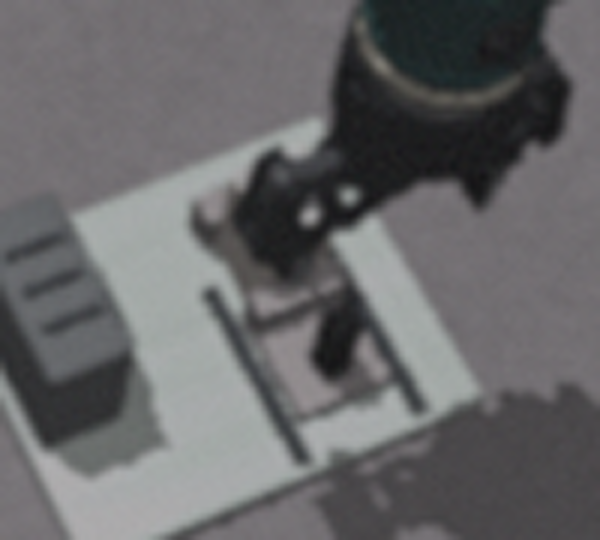

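View pics/top1.png

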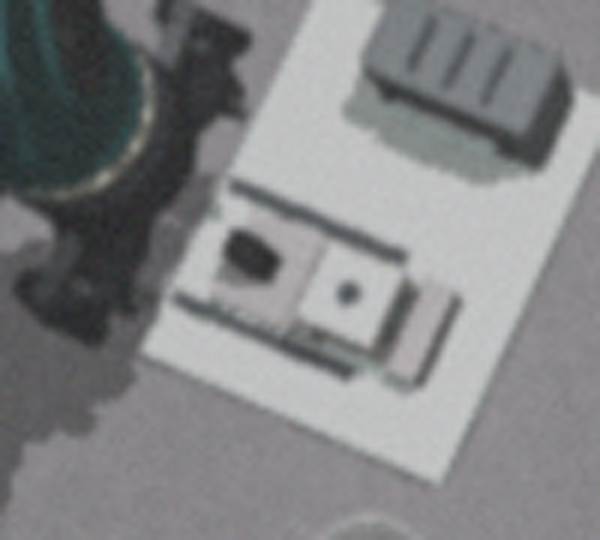

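Run:
```python
from h import *
for n,c in(('scene',(397,257)),('top',(235,214))):
    p,d,K,T=load(f'pics/{n}1.npz')
    for q in ([.5535,.2965,.1606],[.5535,.2965,.18],hw(0,.063,.075),[.5535+.05*.963,.2965-.05*.27,.175],[.5535-.05*.963,.2965+.05*.27,.175]):
        print(n,(proj(K,T,q)-np.array(c)+[50,45])*6)
```

```text
scene [371.8238 236.9084]
scene [378.385  217.2114]
scene [340.7125 315.799 ]
scene [276.1564 264.1745]
scene [475.5877 181.1649]
top [184.9759 205.0151]
top [173.8046 196.3018]
top [234.4436 239.6719]
top [226.6788  98.0425]
top [125.8677 300.9173]
```

The post appears where predicted, within about 2 px: (240,248) in the top crop and (347,303) in the scene crop. I'll descend and grip it.

```bash
python3 -m handwheel '[[[0.2,4,0.1,0,0],[0.2,8,0.1,0,0],[0.2,11,0.1,0,0],[0.2,12.4,0.1,0,0],[0.2,12.4,0.1,0,0],[0.2,12.4,0.1,0,0.5],[0.2,12.4,0.1,0,1],[0.2,12.4,0.1,0,1],[0.2,12.4,0.1,0,1],[0.2,12.4,0.1,0,1],[0.2,12.4,0.1,0,1],[0.2,12.4,0.1,0,1],[0.2,12.4,0.1,0,1]]]'
python3 - <<'E'
from h import *
go(hw(0,.063,.037),HTH)
E
```

```text
clock: 3.32
tcp_pos: [0.5529, 0.2938, 0.0372]
tool_rot: [[-0.269, -0.003, 0.963], [-0.963, 0.001, -0.269], [-0.0, -1.0, -0.003]]
wrist_force: [-3.6, 0.7, 5.8]
gripper_width: 0.181
now [0.5529 0.2938 0.0372] holder [-0.0009  0.0622] yawz -0.2726 -> shift [-0.08  0.02  0.09] turn 0.00038078749979364446
```

Post gripped (width 15.4 mm). I'll pull the jaw open by about 27 mm and let go.

```bash
python3 -m handwheel '[[[-0.5,0,0,0,1],[-1,0,0,0,1],[-1.5,0,0,0,1],[-2,0,0,0,1],[-2.5,0,0,0,1],[-2.7,0,0,0,1],[-2.7,0,0,0,1],[-2.7,0,0,0,1],[-2.7,0,0,0,0],[-2.7,0,0,0,0],[-2.7,0,0,0,0],[-2.7,0,0,0,0],[-2.7,-4,0,0,0],[-2.7,-9,0,0,0],[-2.7,-9,0,0,0],[-2.7,-9,0,0,0]]]'
python3 - <<'E'
from h import *
go(hw(-.002,0,.15),HTH)
E
```

```text
clock: 5.32
tcp_pos: [0.5615, 0.319, 0.1263]
tool_rot: [[-0.269, -0.001, 0.963], [-0.963, -0.0, -0.269], [0.0, -1.0, -0.001]]
wrist_force: [0.0, -0.2, -1.1]
gripper_width: 0.998
now [0.5615 0.319  0.1263] holder [0.0006 0.0887] yawz -0.2728 -> shift [ 8.87 -2.37 -0.27] turn 0.00024096825645969489
```

```bash
cat > snap.py <<'E'
import sys
from h import *
from rig import vision
t=sys.argv[1]; c0=np.array(eval(sys.argv[2])) if len(sys.argv)>2 else hw(0,.03,.06)
im=[]
for n in("scene","top"):
    p,d=vision.camera(n); c=vision.calibration(n); np.savez(f"pics/{n}{t}.npz",p=p,d=d,**c)
    u,v=np.round(proj(c['K'],c['cam_to_world'],c0)).astype(int); print(n,'crop origin',u-33,v-45)
    im.append(cv2.resize(p[v-45:v+45,u-33:u+33,::-1],None,fx=6,fy=6,interpolation=cv2.INTER_CUBIC))
cv2.imwrite(f'pics/pair{t}.png',np.hstack(im))
E
python3 snap.py 2
```

```text
scene crop origin 364 212
top crop origin 202 169
```

View pics/pair2.png

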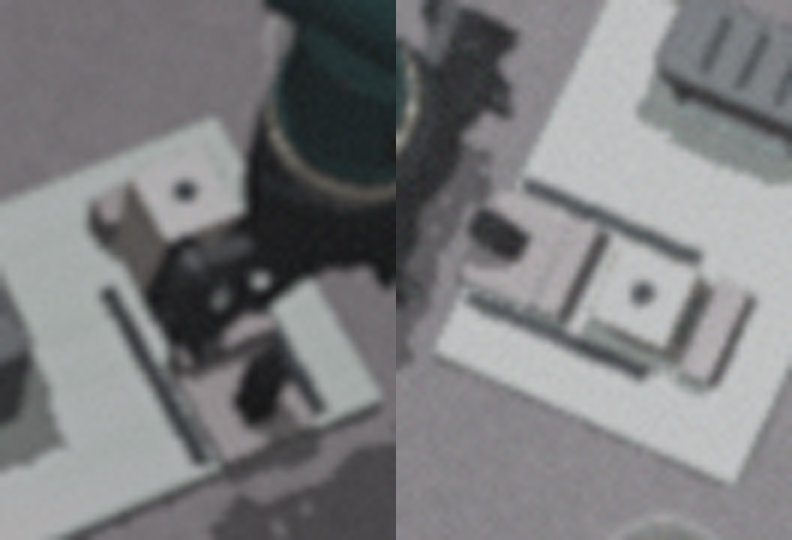

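The top half shows the sliding jaw clear of the block, with the gap line at (585,275) and the block hole at (643,293). Next I'll grip the block across the holder's x.

```bash
python3 -m handwheel '[[[3,-2.4,-0.1,0,0],[6,-2.4,-0.2,0,0],[8.8,-2.4,-0.25,0,0],[8.8,-2.4,-0.25,0,0],[8.8,2,-0.25,0,0],[8.8,6,-0.25,0,0],[8.8,7.4,-0.25,0,0],[8.8,7.4,-0.25,0,0],[8.8,7.4,-0.25,0,0.4],[8.8,7.4,-0.25,0,1],[8.8,7.4,-0.25,0,1],[8.8,7.4,-0.25,0,1],[8.8,7.4,-0.25,0,1],[8.8,7.4,-0.25,0,1]]]'
python3 - <<'E'
from h import *
go(hw(0,0,.052),HTH)
E
```

```text
clock: 7.18
tcp_pos: [0.5364, 0.2353, 0.0538]
tool_rot: [[-0.269, 0.001, 0.963], [-0.963, 0.001, -0.269], [-0.002, -1.0, 0.001]]
wrist_force: [-2.0, 1.0, 6.4]
gripper_width: 0.462
now [0.5364 0.2353 0.0538] holder [-0.001   0.0014] yawz -0.2728 -> shift [0.14 0.18 0.1 ] turn 0.00015801951108729284
```

Block gripped (39.3 mm). I'll lift it, turn it a quarter turn the +90° way about world z, and look before lowering.

```bash
python3 -m handwheel '[[[0,-1,0,0,1],[0,-2.5,0,0,1],[0,-4.5,0,0,1],[0,-5.5,0,0,1],[-0.1,-5.5,0,-0.16,1],[-0.2,-5.5,0,-0.32,1],[-0.3,-5.5,0,-0.48,1],[-0.3,-5.5,0,-0.64,1],[-0.3,-5.5,0,-0.8,1],[-0.3,-5.5,0,-0.96,1],[-0.3,-5.5,0,-1.12,1],[-0.3,-5.5,0,-1.28,1],[-0.3,-5.5,0,-1.44,1],[-0.3,-5.5,0,-1.571,1],[-0.3,-5.5,0,-1.571,1],[-0.3,-5.5,0,-1.571,1],[-0.3,-5.5,0,-1.571,1]]]'; python3 snap.py 3;  python3 - <<'E'
from h import *
go(hw(-.001,.004,.0545),HTH+np.pi/2)
E
```

```text
clock: 9.3
tcp_pos: [0.5367, 0.2376, 0.1076]
tool_rot: [[0.963, 0.0, 0.27], [-0.27, -0.0, 0.963], [0.0, -1.0, -0.0]]
wrist_force: [-0.1, 0.4, -2.8]
gripper_width: 0.457
scene crop origin 364 212
top crop origin 202 169
now [0.5366 0.2378 0.1076] holder [-0.0015  0.0038] yawz 1.2976 -> shift [0.04 5.31 0.02] turn -0.0002296086323019253
```

View pics/pair3.png

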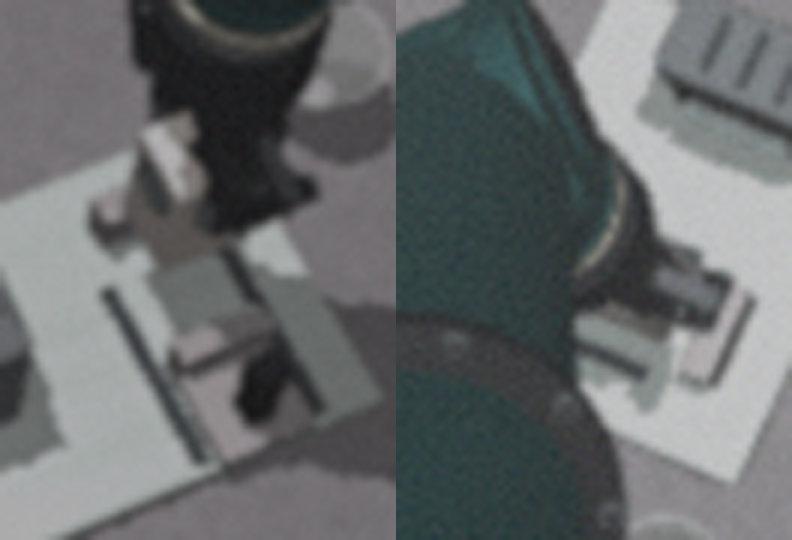

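The scene half shows the dark window rim on the lamp-facing side of the lifted block at (155,180). I'll lower it now.

```bash
python3 -m handwheel '[[[0,1.5,0,0,1],[0,3,0,0,1],[0,4.2,0,0,1],[0,4.8,0,0,1],[0,5.1,0,0,1],[0,5.3,0,0,1],[0,5.3,0,0,1],[0,5.3,0,0,1]]]'
```

```text
clock: 10.4
tcp_pos: [0.537, 0.2379, 0.055]
tool_rot: [[0.963, 0.001, 0.269], [-0.269, 0.0, 0.963], [0.001, -1.0, 0.001]]
wrist_force: [-0.5, -0.0, -2.5]
gripper_width: 0.463
```

```bash
python3 -m handwheel '[[[0,0.1,0,0,1],[0,0.1,0,0,1],[0,0.2,0,0,1],[0,0.2,0,0,1]]]'
```

```text
clock: 10.9
tcp_pos: [0.537, 0.2379, 0.0538]
tool_rot: [[0.963, 0.001, 0.269], [-0.269, 0.0, 0.963], [0.001, -1.0, 0.0]]
wrist_force: [-2.1, -0.7, 7.4]
gripper_width: 0.459
```

Contact with the base. I'll release and rise, then turn back and move over the post.

```bash
python3 -m handwheel '[[[0,0,0,0,0.4],[0,0,0,0,0.2],[0,0,0,0,0],[0,0,0,0,0],[0,-3,0,0,0],[0,-8,0,0,0],[0,-9,0,0.18,0],[0,-9,2,0.36,0],[0,-9,4,0.54,0],[0,-9,6,0.72,0],[0,-9,8,0.9,0],[0,-9,8.5,1.08,0],[0,-9,8.5,1.26,0],[0,-9,8.5,1.44,0],[0,-9,8.5,1.571,0],[0,-9,8.5,1.571,0],[0,-9,8.5,1.571,0]]]'; python3 snap.py 4;  python3 - <<'E'
from h import *
go(hw(-.001,.0885,.037),HTH)
E
```

```text
clock: 13.02
tcp_pos: [0.5595, 0.3197, 0.1425]
tool_rot: [[-0.268, -0.0, 0.964], [-0.964, -0.0, -0.268], [0.0, -1.0, -0.0]]
wrist_force: [-0.6, -0.3, 0.3]
gripper_width: 1.002
scene crop origin 364 212
top crop origin 202 169
now [0.5596 0.3196 0.1426] holder [-0.0014  0.0888] yawz -0.2719 -> shift [ 0.03 10.56  0.04] turn 0.0011300592004830357
```

View pics/pair4.png

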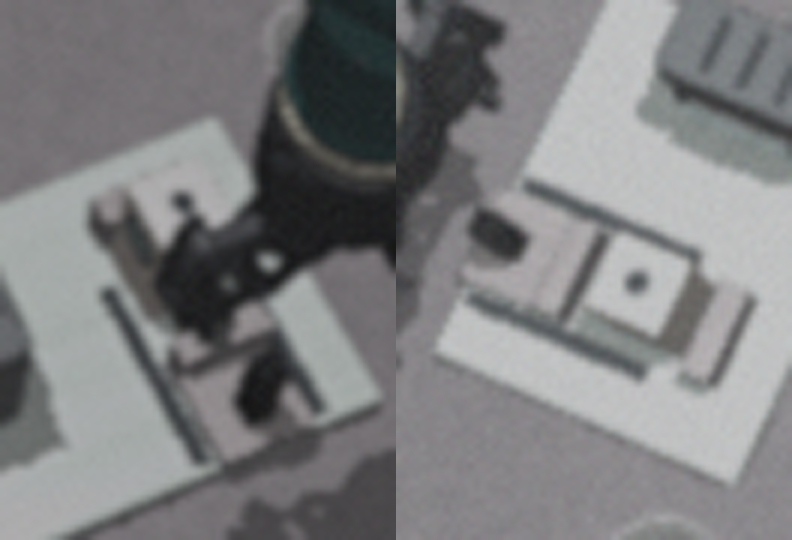

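The block stands with its hole at (637,282) in the top half. I'll measure it against the holder frame before closing the jaw.

Run:
```python
from h import *
p,d,K,T=load('pics/top4.npz')
sub=p[169:259,202:268].astype(int).sum(2)
for k in (2,4):
    p,d,K,T=load(f'pics/top{k}.npz')
    g=p.astype(float).sum(2); u0,v0=(242,217)
    w=g[v0-5:v0+5,u0-5:u0+6]; m=np.clip(w.max()*.75-w,0,None); vv,uu=np.mgrid[v0-5:v0+5,u0-5:u0+6]
    u,v=(m*uu).sum()/m.sum(),(m*vv).sum()/m.sum(); W=ray(K,T,u,v,.092)
    t=np.array([.536,.2316]);th=-.2747;R=np.array([[np.cos(th),-np.sin(th)],[np.sin(th),np.cos(th)]])
    print(k,u,v,W,R.T@(W[:2]-t))
```

```text
2 242.60951940850276 217.43207024029576 [0.5343 0.2331 0.092 ] [-0.0021  0.0009]
4 241.70258723000237 215.64751958224542 [0.539  0.2365 0.092 ] [0.0015 0.0056]
```

Block is at x = +1.5 mm and y = +5.6 mm. I'll grip the post and shut the jaw.

```bash
python3 -m handwheel '[[[0,4,0,0,0],[0,8,0,0,0],[0,10.5,0,0,0],[0,10.5,0,0,0],[0,10.5,0,0,1],[0,10.5,0,0,1],[0,10.5,0,0,1],[0,10.5,0,0,1],[0,10.5,0,0,1],[0,10.5,0,0,1],[0.4,10.5,0,0,1],[0.8,10.5,0,0,1],[1.2,10.5,0,0,1],[1.6,10.5,0,0,1],[2,10.5,0,0,1],[2.4,10.5,0,0,1],[2.6,10.5,0,0,1],[2.6,10.5,0,0,1]]]';python3 - <<'E'
from h import *
go(hw(0,.061,.037),HTH)
E
```

```text
clock: 15.38
tcp_pos: [0.5537, 0.2963, 0.0385]
tool_rot: [[-0.269, 0.002, 0.963], [-0.963, 0.003, -0.269], [-0.003, -1.0, 0.002]]
wrist_force: [0.8, 3.9, 6.0]
gripper_width: 0.178
now [0.5537 0.2963 0.0385] holder [-0.0008  0.0648] yawz -0.2725 -> shift [0.38 0.15 0.08] turn 0.00045898827857371316
```

```bash
python3 -m handwheel '[[[0.15,0,0,0,1],[0.3,0,0,0,1],[0.3,0,0,0,1]]]'; python3 -m handwheel '[[[0.15,0,0,0,1],[0.3,0,0,0,1],[0.3,0,0,0,1]]]';python3 - <<'E'
from h import *
go(hw(0,.061,.037),HTH)
E
```

```text
clock: 15.75
tcp_pos: [0.5531, 0.2943, 0.0385]
tool_rot: [[-0.269, 0.003, 0.963], [-0.963, 0.004, -0.269], [-0.004, -1.0, 0.002]]
wrist_force: [2.0, 4.9, 5.0]
gripper_width: 0.18
clock: 16.12
tcp_pos: [0.5531, 0.2942, 0.0385]
tool_rot: [[-0.267, 0.005, 0.964], [-0.964, 0.007, -0.267], [-0.008, -1.0, 0.003]]
wrist_force: [4.1, 9.2, 2.4]
gripper_width: 0.181
now [0.5531 0.2942 0.0385] holder [-0.0008  0.0626] yawz -0.2708 -> shift [0.17 0.15 0.08] turn 0.0022207143947436947
```

```bash
python3 -m handwheel '[[[0.15,0,0,0,1],[0.3,0,0,0,1],[0.3,0,0,0,1],[0.3,0,0,0,1]]]';python3 -m handwheel '[[[0,0,0,0,0.5],[0,0,0,0,0],[0,0,0,0,0],[0,0,0,0,0],[0,-4,0,0,0],[0,-9,0,0,0],[-5,-12,0,0,0],[-10,-12,0,0,0],[-10,-12,0,0,0],[-10,-12,0,0,0]]]'; python3 snap.py 5
```

```text
clock: 16.62
tcp_pos: [0.5532, 0.2943, 0.0385]
tool_rot: [[-0.266, 0.008, 0.964], [-0.964, 0.01, -0.266], [-0.012, -1.0, 0.005]]
wrist_force: [4.1, 12.7, -0.6]
gripper_width: 0.179
clock: 17.88
tcp_pos: [0.5765, 0.3812, 0.157]
tool_rot: [[-0.27, -0.001, 0.963], [-0.963, -0.002, -0.27], [0.002, -1.0, -0.001]]
wrist_force: [0.2, -0.3, -0.4]
gripper_width: 1.0
scene crop origin 364 212
top crop origin 202 169
```

View pics/pair5.png

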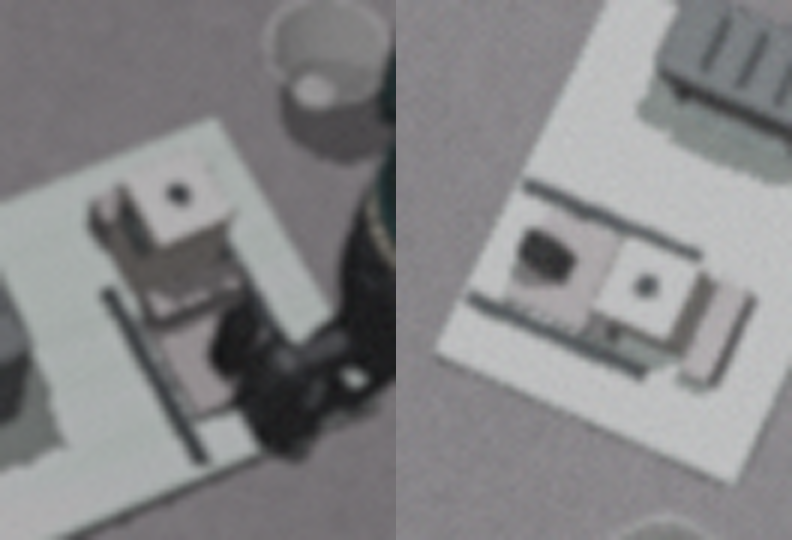

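The scene half shows the jaw against the block, with the dark window edge at (130,225) on the lamp side. I'll measure the block and the jaw gap numerically.

Run:
```python
from h import *
def run(n,u0,v0,t,th,k):
    p,d,K,T=load(f'pics/{n}{k}.npz')
    R=np.array([[np.cos(th),-np.sin(th)],[np.sin(th),np.cos(th)]])
    g=p.astype(float).sum(2)
    w=g[v0-4:v0+5,u0-4:u0+5]; m=np.clip(w.max()*.75-w,0,None); vv,uu=np.mgrid[v0-4:v0+5,u0-4:u0+5]
    u,v=(m*uu).sum()/m.sum(),(m*vv).sum()/m.sum(); W=ray(K,T,u,v,.092)
    print(n,k,round(u,1),round(v,1),W,R.T@(W[:2]-np.array(t)))
    C=cloud(d,K,T)
    P=C.reshape(-1,3); h=(P[:,:2]-t)@R
    m=(abs(h[:,0])<.04)&(abs(h[:,1])<.03)&(P[:,2]>.086)&(P[:,2]<.1); print('  top pts',m.sum(),'median z',np.median(P[m,2]),'holder extents',np.percentile(h[m],[2,50,98],axis=0).round(4).tolist())
    m2=m.reshape(d.shape).astype(np.uint8); vv,uu=np.nonzero(m2); print('  rect yaw', cv2.minAreaRect((h[m]*1e4).astype(np.float32)))
for k,u,v in((0,243,217),(5,243,216)): run('top',u,v,[.536,.2316],-.2747,k)
for k,u,v in((0,394,243),(5,393,244)): run('scene',u,v,[.5381,.2358],-.2713,k)
```

```text
top 0 242.6 217.5 [0.5342 0.233  0.092 ] [-0.0021  0.0009]
  top pts 205 median z 0.0931407584835442 holder extents [[-0.0221, -0.0198], [-0.0027, -0.0011], [0.0163, 0.0192]]
  rect yaw ((-27.479736328125, 0.498260498046875), (396.5661926269531, 410.2979431152344), 0.2082824856042862)
top 5 243.3 216.2 [0.5381 0.2318 0.092 ] [0.0019 0.0008]
  top pts 202 median z 0.09290805497164523 holder extents [[-0.0184, -0.0195], [0.0005, -0.0006], [0.02, 0.0196]]
  rect yaw ((9.33062744140625, 1.8980865478515625), (410.0067443847656, 398.6304626464844), 89.27754974365234)
scene 0 394.4 243.4 [0.5355 0.2344 0.092 ] [-0.0021 -0.002 ]
  top pts 180 median z 0.09041499281543453 holder extents [[-0.0211, -0.0191], [-0.0012, 0.0002], [0.0166, 0.0193]]
  rect yaw ((-23.949737548828125, -0.30377197265625), (411.341552734375, 418.4048156738281), 1.2235323190689087)
scene 5 393.3 243.9 [0.5391 0.2336 0.092 ] [ 0.0015 -0.0018]
  top pts 172 median z 0.09080191032310692 holder extents [[-0.0177, -0.0196], [0.0018, 0.0003], [0.0205, 0.019]]
  rect yaw ((19.994888305664062, -5.1432952880859375), (417.8625793457031, 421.8384704589844), 0.8803486227989197)
```

Both cameras agree the block is within 2 mm of the seat's middle, square, and at the same across-jaw position as at the start, so the jaw is shut. Next is the lever.

Run:
```python
from h import *
go([.5885,-.230,.25],2.9644+np.pi/2); go([.5885,-.230,.15],2.9644+np.pi/2)
```

```text
now [0.5769 0.3798 0.1571] holder [-0.0009  0.1515] yawz -0.2753 -> shift [58.39 -9.17 17.68] turn 1.4727126877551564
now [0.5769 0.3798 0.1571] holder [-0.0009  0.1515] yawz -0.2753 -> shift [58.37  0.83 17.69] turn 1.4727126877551564
```

```bash
python3 -m handwheel '[[[0,-5,0,0,0.5],[0,-9.2,0,0,1],[5,-9.2,1.5,0.13,1],[10,-9.2,3,0.26,1],[15,-9.2,4.5,0.39,1],[20,-9.2,6,0.52,1],[25,-9.2,7.5,0.65,1],[30,-9.2,9,0.78,1],[35,-9.2,10.5,0.91,1],[40,-9.2,12,1.04,1],[45,-9.2,13.5,1.17,1],[50,-9.2,15,1.3,1],[55,-9.2,16.5,1.43,1],[58.4,-9.2,17.7,1.473,1],[58.4,-9.2,17.7,1.473,1],[58.4,-5,17.7,1.473,1],[58.4,0.8,17.7,1.473,1],[58.4,0.8,17.7,1.473,1],[58.4,0.8,17.7,1.473,1]]]'; python3 snap.py 6 '[.5885,-.23,.12]'
python3 - <<'E'
from h import *
go([.5885,-.230,.120],2.9644+np.pi/2)
E
```

```text
clock: 20.35
tcp_pos: [0.5906, -0.2283, 0.1511]
tool_rot: [[-0.985, 0.001, -0.175], [0.175, -0.001, -0.985], [-0.001, -1.0, 0.0]]
wrist_force: [0.6, 0.2, -0.7]
gripper_width: -0.002
scene crop origin 247 102
top crop origin 375 174
now [ 0.5915 -0.2288  0.1522] holder [ 0.1772 -0.4307] yawz -1.7462 -> shift [0.29 3.22 0.16] turn 0.0018217550802592797
```

View pics/pair6.png

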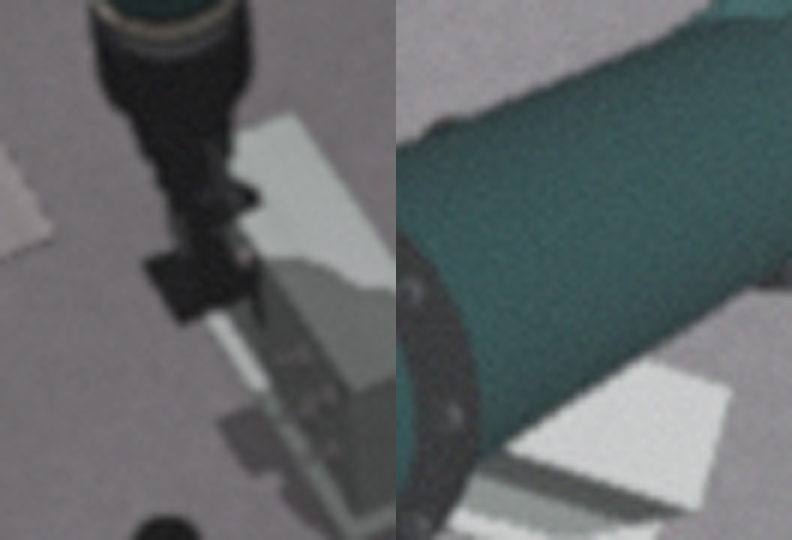

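The fingers are over the black paddle at (200,275) in the scene half. I'll press it down in stages, watching the force.

```bash
python3 -m handwheel '[[[0.3,1.5,0.1,0,1],[0.3,2.8,0.1,0,1],[0.3,3.2,0.1,0,1],[0.3,3.6,0.1,0,1],[0.3,3.6,0.1,0,1]]]'; python3 -m handwheel '[[[0,0.6,0,0,1],[0,1.2,0,0,1],[0,1.2,0,0,1]]]'; python3 -m handwheel '[[[0,0.6,0,0,1],[0,1.2,0,0,1],[0,1.2,0,0,1]]]'
```

```text
clock: 21.08
tcp_pos: [0.5866, -0.2282, 0.1134]
tool_rot: [[-0.985, -0.001, -0.174], [0.174, 0.001, -0.985], [0.001, -1.0, -0.001]]
wrist_force: [-0.7, 0.8, 3.8]
gripper_width: -0.001
clock: 21.45
tcp_pos: [0.5868, -0.2282, 0.1012]
tool_rot: [[-0.985, -0.001, -0.174], [0.174, 0.0, -0.985], [0.001, -1.0, -0.0]]
wrist_force: [-0.9, 0.3, 3.8]
gripper_width: -0.004
clock: 21.82
tcp_pos: [0.5869, -0.2283, 0.0894]
tool_rot: [[-0.985, -0.0, -0.174], [0.174, 0.0, -0.985], [0.0, -1.0, -0.0]]
wrist_force: [-0.7, 0.3, 4.2]
gripper_width: 0.005
```

```bash
python3 -m handwheel '[[[0,0.2,0,0,1],[0,0.35,0,0,1],[0,0.35,0,0,1]]]'; python3 -m handwheel '[[[0,0.1,0,0,1],[0,0.2,0,0,1],[0,0.2,0,0,1],[0,0.2,0,0,1]]]';  python3 snap.py 7 '[.5885,-.23,.08]'
```

```text
clock: 22.2
tcp_pos: [0.5869, -0.2283, 0.086]
tool_rot: [[-0.985, -0.0, -0.174], [0.174, 0.0, -0.985], [0.0, -1.0, -0.0]]
wrist_force: [-1.8, 1.9, 5.4]
gripper_width: 0.001
clock: 22.7
tcp_pos: [0.5869, -0.2283, 0.0843]
tool_rot: [[-0.985, -0.0, -0.174], [0.174, 0.0, -0.985], [0.0, -1.0, -0.0]]
wrist_force: [-2.0, 1.1, 5.9]
gripper_width: 0.002
scene crop origin 248 109
top crop origin 372 176
```

View pics/pair7.png

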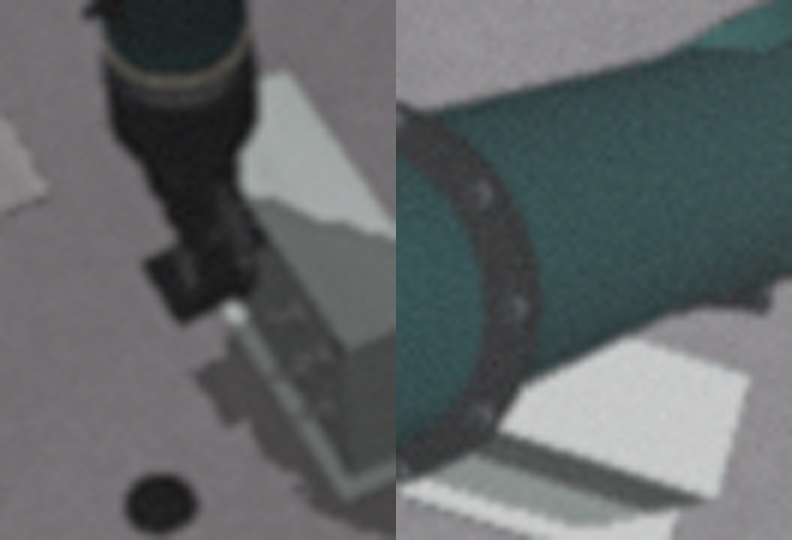

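The paddle has moved down and the fingers are on it at (190,270). I'll check its height from the camera depth, plus the final block state and bystanders.

Run:
```python
from h import *
for k in (0,6,7):
    p,d,K,T=load(f'pics/scene{k}.npz'); C=cloud(d,K,T)
    u0,v0={0:(274,146),6:(276,147),7:(277,154)}[k]
    w=C[v0-1:v0+2,u0-1:u0+2]; print(k,np.median(w.reshape(-1,3),0))
p0,d0,K,T=load('pics/scene0.npz');p7,d7,_,_=load('pics/scene7.npz')
C=cloud(d7,K,T)
for nm,q in dict(cone=(419,224),jar=(369,170),tin=(448,332),cup=(274,192),block=(388,248)).items(): print(nm,cloud(d0,K,T)[q[1],q[0]],C[q[1],q[0]])
from rig import monitor
s=monitor.get_state();print(s['clock'],s['tcp_pos'],s['wrist_force'])
```

```text
0 [ 0.6009 -0.2439  0.1191]
6 [ 0.5983 -0.2364  0.12  ]
7 [ 0.5977 -0.233   0.0851]
cone [0.3944 0.2113 0.0122] [0.3899 0.2089 0.0038]
jar [ 0.4035 -0.0126  0.0641] [ 0.4007 -0.0151  0.0588]
tin [0.5987 0.5045 0.0711] [0.5968 0.5041 0.0665]
cup [ 0.6687 -0.166   0.0142] [ 0.6698 -0.1641  0.0175]
block [0.5538 0.2296 0.0788] [0.5572 0.2319 0.0867]
22.8 [ 0.5869 -0.2283  0.0843] [-1.4534  1.1642  5.6838]
```

```bash
python3 -m handwheel '[[[0,0,0,0,1],[0,0,0,0,1],[0,0,0,0,1],[0,0,0,0,1],[0,0,0,0,1],[0,0,0,0,1]]]'; python3 -c "
from rig import workorder; print(workorder.hand_in())"
```

```text
clock: 23.55
tcp_pos: [0.5869, -0.2283, 0.0843]
tool_rot: [[-0.985, -0.0, -0.174], [0.174, 0.0, -0.985], [0.0, -1.0, -0.0]]
wrist_force: [-2.4, 1.8, 5.8]
gripper_width: 0.001
the job is handed in; nothing more can be done
None
```

I opened the jaw, lifted the block and turned it a quarter turn so its window faces the lamp. I then set it back, shut the jaw on it and pressed the lever to the third detent. I handed in at about 23.6 s with the lever still held down; no verdict is reported.

**Block and jaw:**
- Both cameras put the block about 1.7 mm off the seat's middle along the jaws, and square to the holder.
- Across the jaws it is back where it started. Each camera gave that position with its own offset (+0.8 and -1.8 mm).
- The jaw stopped moving under a push of about 13 N. I took that as shut, since I did not measure the opening directly.

**Lever:** the fingertip height gives 35.7 mm down and the camera depth about 35 mm. The push is 5.8 N, slightly under the 6.5 N quoted for the third detent.

**Bystanders:** cone, jar, tin and suction cup show no displacement beyond camera noise. I did not re-measure the driftwood, dropper or scraper, but the arm never went near them.

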